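# Rack the red carton and close the end stop

### The arm

A 7-joint arm with a two-finger parallel gripper is mounted at the origin on the work surface. World frame = base frame: x ahead of the robot, y to its left, z up, the work surface at z = 0. Lengths are in m, angles in rad, forces in N, time in s.
With the tool pointing down it reaches from about 0.4 to 0.85 m from the base axis. Payload 4.5 kg.
Tool frame: the origin (TCP) lies on the centre line of the jaws, within the pads' length; the fingertips stand r.tips_ahead ahead of it and the grasp point (between the pads) is the TCP (r.tips_ahead is the distance from the TCP to the fingertips, in m); z points along the fingers, y is the direction in which the jaws open and shut (so a half turn about z gives the same grasp; the last joint's range is limited). The gripper opens to 88 mm and grips with 3 to 60 N. Pads are 18 mm wide; open, the fingers measure 123 mm over their backs; the gripper's body (75 mm by 187 mm) begins 45 mm behind the grasp point.
Start: joints at [0.034, 0.689, -0.195, 1.565, 0.157, 0.902, -0.215], TCP at [0.625, 0, 0.258] pointing down, gripper open.
Joint ranges: [-3.01, 3.01], [-0.46, 2.08], [-1.47, 1.51], [0.13, 2.56], [-1, 4.14], [0.04, 2.09], [-2.66, 2.66]. Speed limits (rad/s): [2.57, 2.57, 3.14, 3.14, 3.14, 3.14, 3.14].

### API

Orientations are given as a unit quaternion [x, y, z, w].
In Python, from plant import r gives the robot as it stands.
- The arm moves only by the shell command python3 -m inch 'ROWS' [FORCE]. ROWS is JSON, a list of rows, each a list of 5 numbers: the shift along the world's x, y, z in units of 25 mm (1.0 is 25 mm), then the turn about the world's z in units of 6 degrees (1.0 is 6 degrees), then the finger opening in mm, from 0 to 88.1. A call has 1 to 5 rows; each row shifts and turns the commanded pose from where the row before left it; what a row does not reach is not made up. A row lasts 1/10 s, in which the tool goes at most 50 mm and 8.59 degrees, less where a joint would pass 70% of its speed; a pose out of reach is approached as far as the arm can. A call is refused whole if a number of a shift passes 1 or a number of a turn 1, either way. A call with a gripper value outside its range is refused whole. The fingers move at their own pace and stop on an object; FORCE is the grip in N (left out, the last holds). Time passes only in rows, so rows that do not move let the fingers close. It gives the time, the measured TCP pose, the force and the opening at its end, in the units of the state.
- r.get_state(): the state, without advancing time (a new reading comes with each control period).
- r.snapshot(name): name is "scene" or "side" or "wrist"; returns a dict with "pixels" (480x640x3 uint8, red, green, blue), "range_z" (480x640 float32, m along the optical axis (not along the pixel's ray), 0 where there is no reading), "K" (3x3 intrinsics, pixels), "k1" (the pictures are not rectified: a ray, as slopes to the right and down, at radius r is drawn at 1 + k1 r^2 times it, then the intrinsics apply), "position" and "attitude" of the camera in the world. Camera axes: x right, y up, looking along -z (the intrinsics and any distortion apply to the point x, -y, -z); pixel columns grow to the right and rows downward; lengths in m; the calibration is good to about 2 mm. A picture is of the moment at which its call begins.
- r.finish_job(): hands the job in, once; it reports no verdict.
The state is a dict: "clock": time; "q": joint angles; "qd": joint speeds; "joint_torque": joint torques, N m; "tool_pos": TCP position; "eef_rot": TCP orientation; "contact_force": force on the tool from outside, world axes, zero at the start; "moment": the same for the moment, N m; "opening": opening from 0.0 (shut) to 1.0 (fully open).
Only numpy, scipy, OpenCV 4.12 (cv2) and the standard library are available. Lean on these libraries where they do the work, as an engineer would, in place of code of your own. Each camera call takes 0.05 s, during which the arm holds its last target. There are 200 camera calls.

### The job

Take the red carton from the counter and stand it upright in the rack, square and in line beside the white carton, between it and the metal sliding stop. Then slide the stop along by its black handle until both cartons are held snug against the wooden end wall, and let go.

Things in the scene. Friction and masses are not known exactly. Their poses are not given: they have to be found in the camera images.
- red_carton_mid (a point): Centre (half-way up) of the red carton, a stiff box, 0.18 to 0.35 kg, 80 mm deep (its x), 36 mm thick (its y), 120 mm tall (its z), with a pale band. It stands loose on the counter in a row with a blue and a green carton of the same size, z up, y within 20 degrees of the world's y, with at least 60 mm free beside both broad faces.
- white_carton_mid (a point): Centre (half-way up) of the white carton, same size and axes as the red one, loose, standing upright in the rack with a broad face towards the end wall, up to 8 mm from it.
- rack_wall (a point): Fixed wooden rack: middle of the foot of the end wall's inner face, at the top of the rack floor, 12 mm above the counter. y points from the wall along the rack to the sliding stop, x across the rack away from the robot, z up. Floor flat, no side walls, x from -55 to 55 mm, y to 304 mm. Wall 110 mm wide, 12 thick, its top 100 mm above the counter.
- stop_handle (a point): Metal stop's black handle, a block 36 mm in x, 24 mm in y, top 111 mm above the counter; this point is on its axis, 86 mm above the counter. Axes as rack_wall. The stop's face (100 mm wide, 98 mm up) is 50 mm nearer the wall; 28 mm of air between plate and handle. Slides along the rack only, 2 N friction, stays put. Face starts 190 to 220 mm from the wall; snug: 72 mm, this point at y = 122 mm.
Mind the look-alikes: they are no part of the job. Of the things that look like the part that bears red_carton_mid, the largest one is meant.

How it is judged:
By the outcome, as a careful person would: the job done as asked, in the order asked, and still so for the second after the job is handed in, with the robot touching nothing.
It also fails if it takes over 51 s, if anything falls off the work surface, if the arm or the gripper's body presses on something with over 40 N, if the wrist force passes 120 N, or if a joint passes its speed limit or range.

## Working session

There is one attempt and no reset: what is moved stays moved. The work goes in short steps, Python scripts to look and compute and a shell command to move; the robot and the scene stay as the last step left them, time stands still between calls to the robot, and variables do not carry over. Pictures are saved under pics/ and viewed, about 8 in all and at most 12, crops included, and the job is handed in when it is done.

```bash
mkdir -p pics; cat > h.py <<'E'
import numpy as np, cv2
from scipy.spatial.transform import Rotation as R
from plant import r
def snap(n, f=None):
    s=r.snapshot(n)
    if f: cv2.imwrite('pics/'+f, s['pixels'][:,:,::-1])
    return s
def cam(s):
    a=np.array(s['attitude'],float)
    M=a if a.shape==(3,3) else R.from_quat(a).as_matrix()
    return M,np.array(s['position'])
def cloud(s):
    K=np.array(s['K']);k=s['k1']
    v,u=np.mgrid[:480,:640].astype(np.float64)
    p=np.stack([u.ravel(),v.ravel()],1)[:,None]
    n=cv2.undistortPoints(p,K,np.array([k,0,0,0.])).reshape(480,640,2)
    z=s['range_z'].astype(float)
    P=np.stack([n[...,0]*z,-n[...,1]*z,-z],-1)
    M,t=cam(s)
    W=P@M.T+t; W[z==0]=np.nan
    return W
E
python3 - <<'E'
from h import *
import json
for n in('scene','side'):
    s=snap(n,n+'0.png'); M,t=cam(s); print(n,t.round(3),M[:,2].round(2),s['k1'])
st=r.get_state();print(st['clock'],st['tool_pos'],st['eef_rot'],r.tips_ahead)
E
```

```text
scene [1.396 0.131 0.796] [0.78 0.06 0.62] -0.22142764319985214
side [ 0.235 -0.496  0.629] [-0.31 -0.67  0.68] 0.05221703312723061
0.1 [ 6.24458776e-01 -4.02219734e-05  2.56982807e-01] [ 7.07092550e-01  7.07120512e-01 -6.30257380e-04 -5.57051895e-04] 0.019
```

View pics/scene0.png

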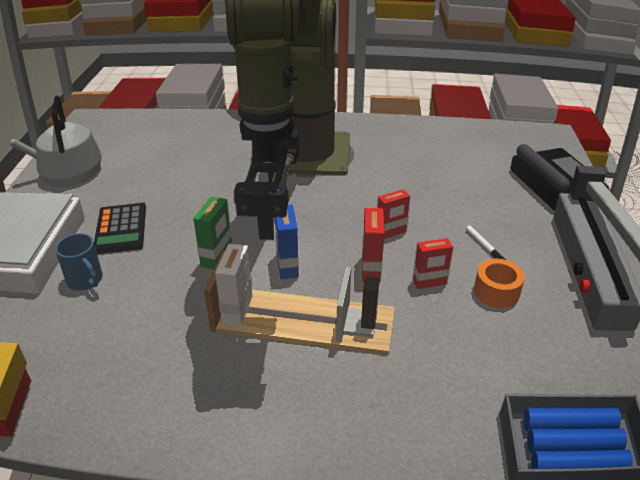

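View pics/side0.png

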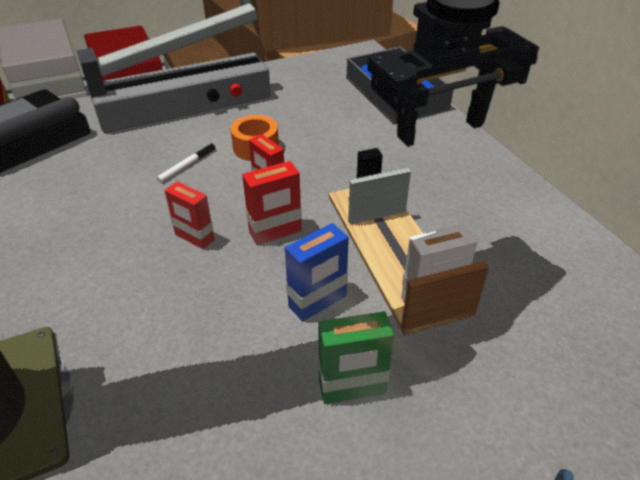

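Scene view: red look-alikes are at (373,245), the tall one in the row with blue (287,242) and green (212,232), and two small ones at (394,213) and (433,263). In the side view they are at (272,205), (190,215) and (266,155). I choose the tall one at scene (373,245) / side (272,205). The rack has its wall at scene (212,305), white carton at (235,285), stop plate at (345,305) and handle at (371,303).

```bash
cat >> h.py <<'E'
def comps(m,amin=60):
    n,l,s,c=cv2.connectedComponentsWithStats(m.astype(np.uint8))
    return [(l==i,s[i],c[i]) for i in range(1,n) if s[i][4]>=amin]
def rect(P):
    (c,wh,a)=cv2.minAreaRect((P[:,:2]*1000).astype(np.float32))
    return np.round(c,1),np.round(wh,1),round(a,1)
E
python3 - <<'E'
from h import *
for n in('scene','side'):
    s=snap(n); W=cloud(s); hsv=cv2.cvtColor(s['pixels'],cv2.COLOR_RGB2HSV); H,S,V=[hsv[...,i].astype(int) for i in range(3)]
    ok=np.isfinite(W[...,2])&(W[...,0]>.3)&(W[...,0]<.95)&(abs(W[...,1])<.4)
    red=ok&((H<6)|(H>174))&(S>150)&(V>60)
    print(n,'table z',np.nanmedian(W[...,2][ok&(abs(W[...,2])<.02)]))
    for m,b,c in comps(red):
        P=W[m]; print(' red',c.round(),b[4],'z',np.percentile(P[:,2],[2,98]).round(3),'xy',np.percentile(P[:,:2],[3,97],axis=0).round(3).tolist())
    # tops at z>.115
    for nm,lo,hi in(('tops .12',.114,.126),('white top',.126,.138),('.098..112',.095,.1125)):
        m=ok&(W[...,2]>lo)&(W[...,2]<hi)
        for mm,b,c in comps(m,80):
            P=W[mm]; print(' ',nm,c.round(),b[4],*rect(P),'z',np.median(P[:,2]).round(4),s['pixels'][mm].mean(0).round())
E
python3 - <<'E'
import cv2
a=cv2.imread('pics/scene0.png')[180:370,180:470]; b=cv2.imread('pics/side0.png')[120:350,150:510]
a=cv2.resize(a,(800,300),interpolation=cv2.INTER_CUBIC) if 0 else cv2.resize(a,(396,260)); b=cv2.resize(b,(404,260))
cv2.imwrite('pics/crop1.png',cv2.hconcat([a,b]))
E
```

```text
scene table z 0.0020714420717605764
 red [382. 225.] 1544 z [0.01  0.123] xy [[0.321, 0.149], [0.493, 0.234]]
 red [433. 254.] 748 z [0.044 0.097] xy [[0.47, 0.249], [0.505, 0.309]]
 red [370. 274.] 85 z [0.007 0.029] xy [[0.488, 0.15], [0.493, 0.181]]
 red [430. 282.] 219 z [0.003 0.022] xy [[0.488, 0.25], [0.505, 0.309]]
 red [ 13. 414.] 421 z [0.005 0.041] xy [[0.833, -0.4], [0.911, -0.392]]
  tops .12 [210. 210.] 551 [ 436.4 -146.2] [39.  87.8] 77.0 z 0.1211 [65. 99. 59.]
  tops .12 [287. 222.] 381 [4.556e+02 3.000e-01] [83.3 36.1] 12.3 z 0.1207 [ 62.  89. 157.]
  tops .12 [374. 222.] 548 [452.6 165.4] [84.4 36.3] 1.1 z 0.1211 [190.  65.  55.]
  tops .12 [233. 273.] 193 [606.7 -61.1] [32.4 83.7] 58.9 z 0.1198 [99. 93. 91.]
  white top [231. 261.] 704 [598.5 -73.6] [35.9 83. ] 84.2 z 0.1338 [131. 122. 115.]
  .098..112 [394. 196.] 113 [330.4 207.7] [28.  60.9] 28.5 z 0.096 [203.  77.  62.]
  .098..112 [212. 222.] 264 [ 439.  -144.5] [35.9 81.5] 73.9 z 0.1038 [44. 65. 46.]
  .098..112 [286. 236.] 166 [464.7   1.8] [65.3 35.8] 13.8 z 0.1035 [39. 50. 81.]
  .098..112 [373. 240.] 156 
[... 1032 characters left out ...]
6.3 z 0.119 [ 72. 112.  63.]
  white top [442. 240.] 1362 [596.7 -76.9] [38.1 81.8] 83.5 z 0.1308 [138. 128. 121.]
  .098..112 [369. 157.] 361 [617.3 158. ] [27.1 36.7] 84.8 z 0.1083 [20. 19. 20.]
  .098..112 [380. 176.] 276 [612.8 114. ] [13.2 98.9] 83.9 z 0.0967 [160. 165. 159.]
  .098..112 [272. 188.] 516 [444.9 147.1] [34.3 85.4] 69.4 z 0.1036 [94. 29. 27.]
  .098..112 [316. 259.] 587 [449.3 -18.9] [33.  86.2] 79.2 z 0.1037 [43. 52. 86.]
  .098..112 [439. 263.] 632 [588.9 -90.9] [33.1 86.4] 61.0 z 0.1036 [107. 101.  98.]
  .098..112 [447. 275.] 737 [ 589.9 -107.7] [ 14.3 110.7] 83.9 z 0.0988 [83. 54. 34.]
  .098..112 [355. 348.] 703 [ 424.9 -162.2] [32.7 85.7] 53.5 z 0.1035 [45. 69. 45.]
```

View pics/crop1.png

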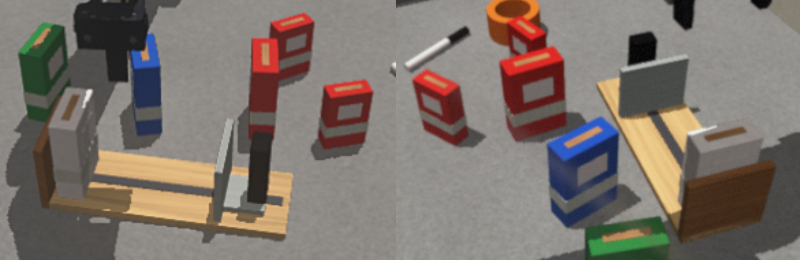

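The crop confirms the choice: the selected red carton (left half at 262,90; right half at 535,95) is full size, with its top measured at z≈0.12 and 80×36 mm. The two small reds top out at about 0.096. Red is at ≈(451.5, 163.5) mm with yaw ≈+1.3°, and the rack yaw is ≈−6°. Next I go above it, turning the jaws 90°.

```bash
python3 -m inch '[[-0.5,0.5,0,1,88],[-0.5,0.5,0,1,88],[-0.5,0.5,0,1,88],[-0.5,0.5,0,1,88],[-0.5,0.5,0,1,88]]' 30
python3 -m inch '[[-0.5,0.5,0,1,88],[-0.5,0.5,0,1,88],[-0.5,0.5,0,1,88],[-0.5,0.5,0,1,88],[-0.5,0.5,0,1,88]]'
python3 -m inch '[[-0.5,0.5,0,1,88],[-0.5,0.5,0,1,88],[-0.5,0.5,0,1,88],[-0.4,0.1,0,1,88],[0,0,0,1,88]]'
python3 - <<'E'
from h import *
s=snap('wrist','wrist1.png'); M,t=cam(s); print(t,M[:,2]); W=cloud(s)
print(r.get_state()['q'],R.from_quat(r.get_state()['eef_rot']).as_matrix()[:,1])
ok=np.isfinite(W[...,2])
for mm,b,c in comps(ok&(W[...,2]>.114)&(W[...,2]<.126),200):
    P=W[mm]; print(c.round(),b[4],*rect(P),np.median(P[:,2]).round(4),s['pixels'][mm].mean(0).round())
E
```

```text
clock: 0.7
tool_pos: [0.5619, 0.0629, 0.2576]
eef_rot: [0.498, 0.867, -0.0, -0.0]
contact_force: [-0.3, -0.0, -0.6]
opening: 0.997
clock: 1.2
tool_pos: [0.4994, 0.1254, 0.2577]
eef_rot: [0.257, 0.966, -0.0, -0.0]
contact_force: [-0.8, -0.3, -0.0]
opening: 0.999
clock: 1.7
tool_pos: [0.451, 0.1657, 0.2578]
eef_rot: [-0.003, 1.0, -0.0, -0.0]
contact_force: [0.5, -0.8, -0.2]
opening: 0.997
[0.37919783 0.16610331 0.38429938] [-0.28329574 -0.00136032  0.95903163]
[-0.03082892  0.56484465 -0.64883059  1.97308487  0.48703916  0.76302765
  0.61389155] [-9.41998152e-03  9.99955564e-01 -3.66424060e-04]
[ 68. 230.] 6557 [452.8  -1.7] [80.3 37.7] 12.5 0.1194 [ 46.  78. 139.]
[313. 230.] 6046 [451.  163.3] [79.9 36. ] 1.2 0.1194 [175.  42.  27.]
```

View pics/wrist1.png

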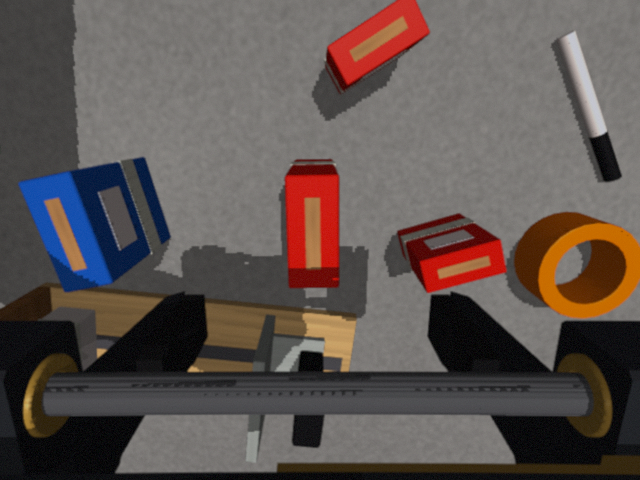

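The wrist view shows the red carton centred at (313,230) between the finger tips at (180,310) and (455,310). It measures (451.0,163.3) mm, yaw 1.2°, top 0.119, which agrees with the fixed cameras. Now I descend, grip and lift.

```bash
python3 -m inch '[[0,-0.1,-1,0.1,88],[0,0,-1,0,88],[0,0,-1,0,88],[0,0,-1,0,88],[0,0,-1,0,88]]'
python3 -m inch '[[0,0,-1,0,88],[0,0,-0.5,0,88],[0,0,-0.3,0,88],[0,0,0,0,88],[0,0,0,0,30]]' 30
python3 -m inch '[[0,0,0,0,30],[0,0,0,0,30],[0,0,0,0,30],[0,0,0,0,30],[0,0,0,0,30]]'
python3 -m inch '[[0,0,0,0,30],[0,0,0,0,30],[0,0,0.2,0,30],[0,0,0.4,0,30],[0,0,0.6,0,30]]'
```

```text
clock: 2.25
tool_pos: [0.4529, 0.1623, 0.1318]
eef_rot: [-0.004, 1.0, 0.0, 0.0]
contact_force: [0.6, -0.6, -0.6]
opening: 0.998
clock: 2.75
tool_pos: [0.4529, 0.1626, 0.0881]
eef_rot: [-0.005, 1.0, 0.0, 0.0]
contact_force: [0.3, -0.3, -0.9]
opening: 0.932
clock: 3.25
tool_pos: [0.4526, 0.1625, 0.0879]
eef_rot: [-0.005, 1.0, 0.0, 0.0]
contact_force: [0.2, 1.0, 1.2]
opening: 0.479
clock: 3.75
tool_pos: [0.4519, 0.1622, 0.118]
eef_rot: [-0.005, 1.0, -0.0, -0.001]
contact_force: [0.3, -0.4, -2.7]
opening: 0.403
```

Opening is 0.403 × 88 = 35.5 mm, so the carton is held. White measures ≈(597.6,−75.2) mm. Red should go about 63 mm from it along the rack, leaving room for a finger, at TCP ≈(605,−12). I lift clear of everything and carry it there.

```bash
python3 -m inch '[[0,0,0.9,0,30],[0,0,0.9,0,30],[0,0,0.9,0,30],[0,0,0.9,0,30],[0,0,0.8,0,30]]'
python3 -m inch '[[0.6,-0.7,0,0,30],[0.6,-0.7,0,0,30],[0.6,-0.7,0,-0.3,30],[0.6,-0.7,0,-0.3,30],[0.6,-0.7,0,-0.3,30]]'
python3 -m inch '[[0.6,-0.7,0,-0.2,30],[0.6,-0.7,0,0,30],[0.6,-0.7,0,0,30],[0.6,-0.7,0,0,30],[0.6,-0.7,0,0,30]]'
python3 -m inch '[[0.1,0,0,0,30],[0,0,0,0,30]]'
python3 - <<'E'
from h import *
for n in('wrist','scene','side'):
    s=snap(n,n+'2.png'); W=cloud(s); ok=np.isfinite(W[...,2])
    hsv=cv2.cvtColor(s['pixels'],cv2.COLOR_RGB2HSV)
    for lo,hi in((.126,.137),(.2,.3),(.093,.104)):
      for mm,b,c in comps(ok&(W[...,2]>lo)&(W[...,2]<hi)&(W[...,0]>.5)&(W[...,0]<.72)&(abs(W[...,1])<.3),150):
        P=W[mm]; print(n,c.round(),b[4],*rect(P),np.median(P[:,2]).round(4),s['pixels'][mm].mean(0).round())
st=r.get_state();print(st['tool_pos'],np.degrees(R.from_quat(st['eef_rot']).as_euler('xyz')), R.from_quat(st['eef_rot']).as_matrix()[:,1])
E
```

```text
clock: 4.25
tool_pos: [0.452, 0.1622, 0.2293]
eef_rot: [-0.005, 1.0, -0.0, -0.0]
contact_force: [-0.3, 0.3, -3.8]
opening: 0.403
clock: 4.75
tool_pos: [0.5273, 0.0739, 0.2282]
eef_rot: [0.042, 0.999, -0.0, -0.001]
contact_force: [0.3, 0.1, -2.6]
opening: 0.409
clock: 5.25
tool_pos: [0.6021, -0.0135, 0.2281]
eef_rot: [0.052, 0.999, 0.0, -0.001]
contact_force: [0.4, 0.6, -3.4]
opening: 0.404
clock: 5.45
tool_pos: [0.6045, -0.0126, 0.2278]
eef_rot: [0.053, 0.999, 0.0, -0.001]
contact_force: [0.5, 0.8, -3.4]
opening: 0.409
wrist [205. 245.] 8256 [597.5 -76.1] [37.1 80.1] 84.0 0.1314 [174. 164. 159.]
wrist [318. 376.] 99777 [595.2 -10.3] [125.1  64.6] 84.3 0.2885 [66. 33. 29.]
wrist [166. 215.] 2316 [ 590.4 -107.3] [ 13.  109.1] 83.0 0.0994 [129.  85.  48.]
wrist [511. 226.] 2700 [614.  114.7] [11.5 99.1] 84.0 0.0972 [138. 140. 136.]
wrist [236. 202.] 355 [576.3 -61.4] [61.  27.9] 29.0 0.0987 [86. 80. 79.]
wrist [568. 226.] 702 [613.  151.5] [18.4 40.4] 53.7 0.0988 [8. 8. 8.]
scene [231. 261.] 691 [598.5 -73.9] [36.1 83.6] 84.0 0.1337 [178. 168. 160.]
scene [262. 207.] 3194 [604.6  -5.4] [174.9  86.8] 79.9 0.2614 [71. 39. 38.]
scene [213. 278.] 215 [ 594.7 -104.3] [ 13.7 107.4] 83.6 0.1013 [110.  79.  57.]
scene [233. 284.] 175 [608.1 -61.4] [33.1 83.5] 58.8 0.0984 [105.  99.  96.]
scene [344. 288.] 274 [614.1 116.8] [ 10.4 103.9] 84.4 0.1003 [165. 166. 160.]
side [443. 240.] 1363 [596.8 -77.2] [38.1 82. ] 84.2 0.1309 [193. 183. 175.]
side [427. 135.] 5258 [601.1 -11.3] [184.6  81.4] 84.8 0.2741 [61. 28. 28.]
side [370. 178.] 233 [595.5 115.3] [13.5 65.6] 84.4 0.0965 [147. 151. 146.]
side [444. 272.] 1208 [ 590.6 -105.7] [ 56.8 105.1] 61.3 0.0987 [121.  90.  68.]
[ 0.60401359 -0.01108023  0.22796225] [ 1.79953694e+02 -6.48202974e-02  1.74125487e+02] [1.02350922e-01 9.94748026e-01 8.08193760e-04]
```

View pics/wrist2.png

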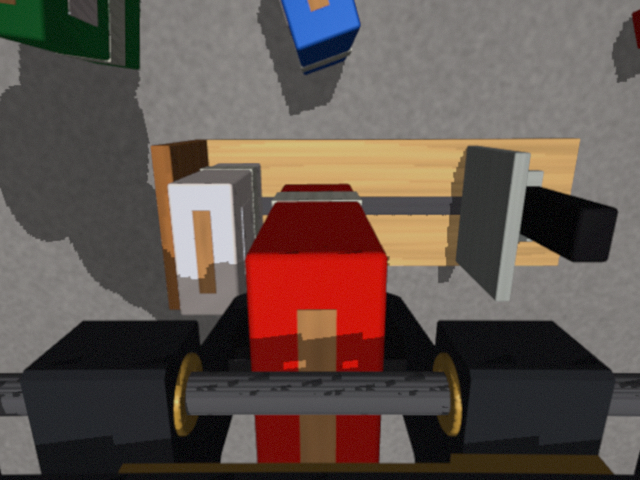

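The wrist view shows the red carton held straight at (315,330), hanging over the rack with white at (205,245), the stop plate at (511,226) and the handle at (568,226). I compare the near narrow faces of red and white in the rack frame to set the cross alignment.

```bash
cat >> h.py <<'E'
a=np.radians(-6.0); XR=np.array([np.cos(a),np.sin(a)]); YR=np.array([-np.sin(a),np.cos(a)])
O=np.array([.5913,-.1008])   # wall inner face foot
def rack(W): return np.stack([(W[...,:2]-O)@XR*1000,(W[...,:2]-O)@YR*1000,W[...,2]*1000],-1)
E
python3 - <<'E'
from h import *
for n in('wrist','side','scene'):
    s=snap(n); W=rack(cloud(s)); hsv=cv2.cvtColor(s['pixels'],cv2.COLOR_RGB2HSV).astype(int)
    ok=np.isfinite(W[...,2]); red=((hsv[...,0]<6)|(hsv[...,0]>174))&(hsv[...,1]>150)
    box=lambda x0,x1,y0,y1,z0,z1: ok&(W[...,0]>x0)&(W[...,0]<x1)&(W[...,1]>y0)&(W[...,1]<y1)&(W[...,2]>z0)&(W[...,2]<z1)
    rm=red&box(-60,60,60,120,150,258); wm=(hsv[...,1]<70)&box(-60,60,12,38,30,125)
    for nm,m in(('red',rm),('white',wm),('redtop',red&box(-60,60,60,120,254,268)),('whitetop',box(-60,60,5,50,127,136))):
        P=W[m]
        if len(P)>50: print(n,nm,len(P),'x 3/50/97',np.percentile(P[:,0],[3,50,97]).round(1),'y',np.percentile(P[:,1],[3,50,97]).round(1),'z',np.percentile(P[:,2],[3,50,97]).round(0), 'rect',cv2.minAreaRect(P[:,:2].astype(np.float32)))
print(rack(np.array(r.get_state()['tool_pos'])))
E
```

```text
wrist red 6151 x 3/50/97 [-38.3 -38.   -5.3] y [ 74.   90.8 107.4] z [159. 237. 258.] rect ((-7.875619888305664, 89.69764709472656), (62.514461517333984, 55.08311080932617), 3.9259140491485596)
wrist white 678 x 3/50/97 [-36.7 -36.3 -36.1] y [12.9 24.9 37.2] z [ 37.  92. 124.] rect ((-36.38928985595703, 24.980308532714844), (0.7570916414260864, 25.900293350219727), 0.2478964477777481)
wrist redtop 18540 x 3/50/97 [-37.8 -21.1  22.9] y [ 74.7  91.3 108. ] z [257. 259. 260.] rect ((-6.2164154052734375, 91.12225341796875), (64.68917846679688, 36.638607025146484), 0.08733779191970825)
wrist whitetop 8213 x 3/50/97 [-34.9  -0.9  39. ] y [ 8.8 25.7 42.9] z [130. 131. 133.] rect ((3.2590484619140625, 25.276554107666016), (37.011165618896484, 79.47025299072266), 89.8819351196289)
side red 2335 x 3/50/97 [-39.2 -26.1  34.9] y [ 71.3  73.3 100.9] z [152. 206. 256.] rect ((-7.813484191894531, 81.35579681396484), (57.55876541137695, 78.50385284423828), 45.49663543701172)
side white 360 x 3/50/97 [-37.9 -37.  -36.2] y [13.1 27.8 37.3] z [ 37.  94. 123.] rect ((-37.09096145629883, 25.0433959960937
[... 558 characters left out ...]
2, 107.36534118652344), (34.43939971923828, 86.94971466064453), 64.92774963378906)
scene white 585 x 3/50/97 [40.1 42.5 45.1] y [12.8 25.3 37.4] z [ 34.  80. 121.] rect ((42.62080001831055, 25.06490707397461), (7.692782878875732, 26.038835525512695), 2.7426979541778564)
scene redtop 516 x 3/50/97 [-34.3  23.5  43. ] y [ 76.6  93.3 110.8] z [255. 261. 263.] rect ((3.4071502685546875, 93.18771362304688), (83.52928924560547, 36.77719497680664), 0.3511230945587158)
scene whitetop 638 x 3/50/97 [-33.1   8.9  43.2] y [11.3 29.3 44.5] z [128. 134. 136.] rect ((4.15460205078125, 27.054895401000977), (82.97203063964844, 36.55894470214844), 0.18782289326190948)
[  3.79945718  90.11447155 227.92504354]
```

Red needs about +1.5 mm across the rack. The yaw matches within 0.2° and the gap to white is about 30 mm. I lower it.

```bash
python3 -m inch '[[0.06,0,-0.6,0,30],[0,0,-0.9,0,30],[0,0,-0.9,0,30],[0,0,-0.9,0,30],[0,0,-0.7,0,30]]'
python3 -m inch '[[0,0,-0.5,0,30],[0,0,-0.3,0,30],[0,0,-0.1,0,30],[0,0,0,0,30],[0,0,0,0,30]]'
```

```text
clock: 6.25
tool_pos: [0.6055, -0.0125, 0.1253]
eef_rot: [0.052, 0.999, -0.0, -0.001]
contact_force: [0.6, -0.8, -3.7]
opening: 0.408
clock: 6.75
tool_pos: [0.6071, -0.0123, 0.106]
eef_rot: [0.052, 0.999, 0.0, 0.001]
contact_force: [-0.6, -0.0, -3.0]
opening: 0.408
```

```bash
python3 -m inch '[[0,0,-0.06,0,30],[0,0,-0.06,0,30],[0,0,0,0,30]]'
python3 - <<'E'
from h import *
s=snap('wrist'); W=rack(cloud(s)); hsv=cv2.cvtColor(s['pixels'],cv2.COLOR_RGB2HSV).astype(int)
ok=np.isfinite(W[...,2]); red=((hsv[...,0]<6)|(hsv[...,0]>174))&(hsv[...,1]>150)
box=lambda x0,x1,y0,y1,z0,z1: ok&(W[...,0]>x0)&(W[...,0]<x1)&(W[...,1]>y0)&(W[...,1]<y1)&(W[...,2]>z0)&(W[...,2]<z1)
for nm,m in(('redfront',red&box(-60,0,60,120,30,128)),('redtop',red&box(-60,60,60,120,129,145)),('whitefront',(hsv[...,1]<70)&box(-60,0,12,38,30,125)),('whitetop',box(-60,60,5,50,127,136))):
    P=W[m]
    if len(P)>50: print(nm,len(P),np.percentile(P,[3,50,97],axis=0).round(1).T.tolist())
for i in range(3):
    st=r.get_state(); print(st['tool_pos'],st['contact_force'])
E
```

```text
clock: 7.05
tool_pos: [0.6065, -0.0126, 0.1023]
eef_rot: [0.052, 0.999, -0.0, 0.0]
contact_force: [0.5, -0.6, -3.7]
opening: 0.408
redfront 5037 [[-35.7, -35.4, -3.3], [73.5, 89.9, 106.0], [37.3, 106.5, 127.0]]
redtop 18473 [[-35.2, -18.3, 25.6], [73.4, 90.2, 106.8], [131.9, 133.7, 134.8]]
whitefront 4106 [[-36.6, -36.3, -36.0], [12.9, 24.9, 37.2], [36.8, 97.5, 123.7]]
whitetop 13206 [[-36.1, -24.8, -6.6], [9.4, 24.2, 43.0], [128.4, 131.3, 132.5]]
[ 0.60651817 -0.01253716  0.1023136 ] [ 0.06881925 -0.5076286  -2.62327561]
[ 0.60651817 -0.01253716  0.1023136 ] [ 0.06881925 -0.5076286  -2.62327561]
[ 0.60651817 -0.01253716  0.1023136 ] [ 0.06881925 -0.5076286  -2.62327561]
```

```bash
python3 -m inch '[[-0.04,0,-0.05,0,30],[0,0,-0.04,0,30],[0,0,-0.02,0,30],[0,0,0,0,30]]'
python3 -m inch '[[0,0,-0.02,0,30],[0,0,0,0,30],[0,0,0,0,30]]'
```

```text
clock: 7.5
tool_pos: [0.6053, -0.0125, 0.0999]
eef_rot: [0.052, 0.999, -0.0, -0.0]
contact_force: [-1.7, 0.1, 1.7]
opening: 0.403
clock: 7.8
tool_pos: [0.6054, -0.0124, 0.0999]
eef_rot: [0.052, 0.999, -0.0, 0.0]
contact_force: [-3.4, -0.0, 7.6]
opening: 0.405
```

The carton is down (contact +7.6 N). I open modestly and rise.

```bash
python3 -m inch '[[0,0,0.02,0,35],[0,0,0,0,36],[0,0,0,0,38],[0,0,0,0,42],[0,0,0,0,50]]'
python3 -m inch '[[0,0,0,0,50],[0,0,0.3,0,50],[0,0,0.6,0,50],[0,0,0.9,0,50],[0,0,1,0,50]]'
python3 -m inch '[[0,0,1,0,50],[0,0,1,0,50],[0,0,0.4,0,50],[0,0,0,0,50]]'
python3 - <<'E'
from h import *
for n in('wrist','side'):
    s=snap(n,n+'3.png'); W=rack(cloud(s)); ok=np.isfinite(W[...,2])
    for z0,z1 in((126,137),(93,115)):
      for mm,b,c in comps(ok&(W[...,2]>z0)&(W[...,2]<z1)&(abs(W[...,0])<70)&(W[...,1]>-30)&(W[...,1]<300),150):
        P=W[mm].astype(np.float32); q=cv2.minAreaRect(P[:,:2]); print(n,c.round(),b[4],np.round(q[0],1),np.round(q[1],1),round(q[2],1),'z',np.median(P[:,2]).round(1),s['pixels'][mm].mean(0).round())
st=r.get_state(); print(st['clock'],rack(np.array(st['tool_pos'])),st['tool_pos'],st['q'])
E
```

```text
clock: 8.3
tool_pos: [0.6059, -0.0124, 0.0994]
eef_rot: [0.052, 0.999, 0.0, 0.0]
contact_force: [-0.6, 0.1, 0.2]
opening: 0.544
clock: 8.8
tool_pos: [0.6054, -0.0124, 0.1711]
eef_rot: [0.052, 0.999, 0.0, -0.0]
contact_force: [0.1, -0.3, -0.3]
opening: 0.569
clock: 9.2
tool_pos: [0.6065, -0.0123, 0.2316]
eef_rot: [0.052, 0.999, 0.0, 0.002]
contact_force: [0.5, 0.3, -0.2]
opening: 0.568Traceback (most recent call last):
  File "<stdin>", line 6, in <module>
cv2.error: OpenCV(4.12.0) /io/opencv/modules/imgproc/src/convhull.cpp:143: error: (-215:Assertion failed) total >= 0 && (depth == CV_32F || depth == CV_32S) in function 'convexHull'
```

View pics/wrist3.png

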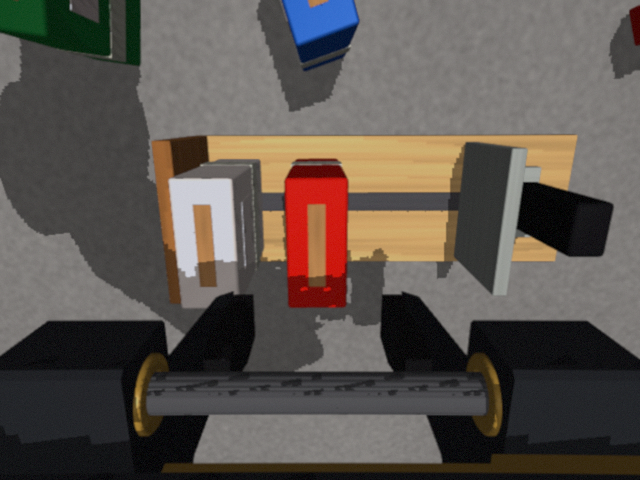

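The wrist view shows red released and upright at (317,240), parallel to white (205,240), with the stop plate at (495,215) and the handle at (580,220). I go above the handle and turn the jaws across the rack.

```bash
python3 -m inch '[[0,0.5,0,-1,60],[0,0.5,0,-1,70],[0,0.5,0,-1,80],[0,0.5,0,-1,80],[0,0.5,0,-1,80]]'
python3 -m inch '[[0.1,0.5,0,-1,80],[0.1,0.5,0,-1,80],[0.1,0.5,0,-1,80],[0.1,0.5,0,-1,80],[0.1,0.5,0,-1,80]]'
python3 -m inch '[[0,0.5,0,-1,80],[0,0.5,0,-1,80],[0,0.5,0,-1,80],[0,0.3,0,-1,80],[0,0,0,-1,80]]'
cat >> h.py <<'E'
def tops(n,f=None):
    s=snap(n,f); W=rack(cloud(s)); ok=np.isfinite(W[...,2])
    for z0,z1 in((126,137),(93,115)):
      for mm,b,c in comps(ok&(W[...,2]>z0)&(W[...,2]<z1)&(abs(W[...,0])<70)&(W[...,1]>-30)&(W[...,1]<300),120):
        P=W[mm].astype(np.float32); q=cv2.minAreaRect(np.ascontiguousarray(P[:,:2])); print(n,c.round(),b[4],np.round(q[0],1),np.round(q[1],1),round(q[2],1),'z',np.median(P[:,2]).round(1),s['pixels'][mm].mean(0).round())
    return s,W
E
python3 - <<'E'
from h import *
for n in('scene','side','wrist'): tops(n,n+'4.png')
st=r.get_state(); print(st['clock'],rack(np.array(st['tool_pos'])),st['tool_pos'],R.from_quat(st['eef_rot']).as_matrix()[:,1],st['q'])
E
```

```text
clock: 9.75
tool_pos: [0.6045, 0.0502, 0.2278]
eef_rot: [0.311, 0.95, -0.001, -0.001]
contact_force: [0.1, -0.3, 0.3]
opening: 0.905
clock: 10.25
tool_pos: [0.6172, 0.1127, 0.2278]
eef_rot: [0.546, 0.838, -0.001, -0.001]
contact_force: [0.7, 0.4, -0.4]
opening: 0.911
clock: 10.75
tool_pos: [0.6168, 0.1592, 0.2277]
eef_rot: [0.744, 0.668, -0.001, -0.001]
contact_force: [-0.2, -0.2, -1.7]
opening: 0.908
scene [231. 261.] 708 [ 4.3 27.3] [36.2 83. ] 89.5 z 133.7 [208. 199. 191.]
scene [268. 265.] 728 [ 3.4 92.1] [36.9 83. ] 90.0 z 134.1 [138.  50.  43.]
scene [225. 279.] 559 [ 2.  18.3] [ 56.3 109.7] 89.4 z 102.5 [125. 104.  90.]
scene [270. 286.] 321 [ 11.7 106.1] [35.1 83.8] 63.4 z 104.3 [92. 45. 42.]
scene [344. 287.] 275 [  0.6 218.9] [102.   10.2] 0.1 z 100.3 [110. 110. 105.]
scene [371. 287.] 321 [  0.7 264. ] [24.1 39. ] 89.2 z 111.9 [45. 42. 40.]
side [420. 210.] 1119 [ 2.  88.9] [80.1 38. ] 1.1 z 130.9 [133.  32.  26.]
side [442. 240.] 1353 [ 3.  24.4] [81.8 37.7] 0.0 z 130.8 [212. 204. 196.]
side [369. 157.] 389 [ -0.9 259.5] [36.6 28.3] 0.3 z 107.4 [15. 15. 16.]
side [380. 176.] 347 [ -1.  215.7] [99.2 14.8] 1.2 z 96.3 [96. 99. 96.]
side [415. 230.] 601 [-3.7 74.6] [33.2 85.7] 67.7 z 106.0 [92. 43. 41.]
side [443. 269.] 1609 [-0.  -4.3] [ 59.9 104.3] 66.2 z 99.4 [123.  96.  76.]
wrist [318. 238.] 2328 [1.000e-01 2.624e+02] [23.9 35.8] 89.8 z 110.1 [16. 16. 17.]
wrist [319. 297.] 2231 [  0.  217.3] [11.  99.7] 89.9 z 97.2 [92. 94. 90.]
wrist [322. 437.] 2352 [  3. 108.] [80.4  4.1] 0.1 z 104.9 [69. 33. 32.]
10.9 [ -1.14568187 259.33341334 228.10488847] [0.61726832 0.15723251 0.22810489] [ 0.99476783 -0.1021407  -0.00206134] [-0.24141313  0.73828045 -0.14897399  1.55626919  0.13325481  0.85967514
 -0.54182423]
```

View pics/side4.png

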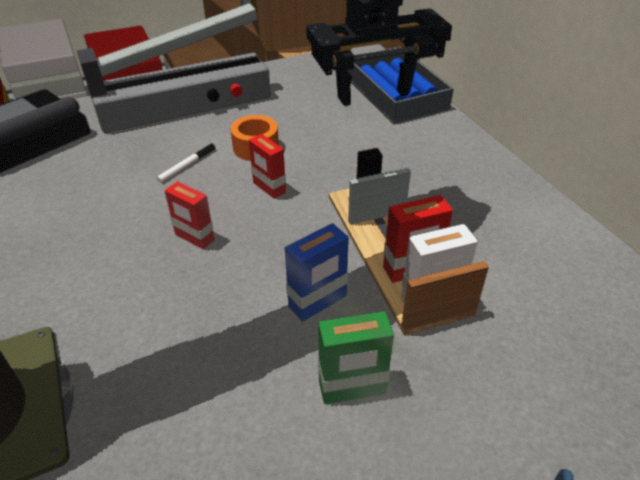

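Side view: red at (418,235) stands beside white (442,265), and the stop at (380,195) is unmoved with its handle at (369,160). In the rack frame red is at x≈2.7 and white at x≈3.7, so they are in line. The handle is at (0, 262). I descend on it and grip.

```bash
python3 -m inch '[[0.05,0.1,-0.8,0,80],[0,0,-1,0,80],[0,0,-1,0,80],[0,0,-1,0,80],[0,0,-0.7,0,80]]'
python3 -m inch '[[0,0,-0.5,0,80],[0,0,-0.3,0,80],[0,0,0,0,80],[0,0,0,0,50],[0,0,0,0,30]]' 30
python3 -m inch '[[0,0,0,0,30],[0,0,0,0,30],[0,0,0,0,30],[0,0,0,0,30],[0,0,0,0,30]]'
python3 - <<'E'
from h import *
st=r.get_state(); print(st['clock'],rack(np.array(st['tool_pos'])),st['opening']*88.1,st['contact_force'])
E
```

```text
clock: 11.4
tool_pos: [0.6181, 0.159, 0.1145]
eef_rot: [0.742, 0.67, -0.002, -0.001]
contact_force: [0.7, 0.0, 1.2]
opening: 0.908
clock: 11.9
tool_pos: [0.62, 0.1602, 0.098]
eef_rot: [0.743, 0.669, 0.001, 0.0]
contact_force: [0.0, -0.1, -0.6]
opening: 0.751
clock: 12.4
tool_pos: [0.6176, 0.1602, 0.097]
eef_rot: [0.743, 0.669, -0.001, -0.001]
contact_force: [-5.2, -0.1, 4.4]
opening: 0.406
12.4 [ -1.08597848 262.36954897  96.99752089] 35.79686214235409 [-5.21249351 -0.14181342  4.38717639]
```

Gripped at 35.8 mm on the handle. I slide the stop towards the wall, quick at first and slow near contact.

```bash
python3 -m inch '[[-0.02,-0.2,0,0,30],[-0.035,-0.34,0,0,30],[-0.035,-0.34,0,0,30],[-0.035,-0.34,0,0,30],[-0.035,-0.34,0,0,30]]'
python3 -m inch '[[-0.035,-0.34,0,0,30],[-0.035,-0.34,0,0,30],[-0.035,-0.34,0,0,30],[-0.035,-0.34,0,0,30],[-0.03,-0.3,0,0,30]]'
python3 -m inch '[[-0.02,-0.2,0,0,30],[-0.015,-0.15,0,0,30],[-0.01,-0.12,0,0,30],[-0.01,-0.12,0,0,30],[-0.01,-0.12,0,0,30]]'
python3 - <<'E'
from h import *
tops('side','side5.png'); tops('scene')
st=r.get_state(); print(st['clock'],rack(np.array(st['tool_pos'])),st['opening']*88.1,st['contact_force'])
E
```

```text
clock: 12.9
tool_pos: [0.6137, 0.1225, 0.097]
eef_rot: [0.743, 0.67, -0.0, -0.002]
contact_force: [-5.3, 3.0, 4.1]
opening: 0.407
clock: 13.4
tool_pos: [0.6093, 0.0806, 0.097]
eef_rot: [0.743, 0.67, -0.001, -0.002]
contact_force: [-5.3, 3.1, 5.3]
opening: 0.405
clock: 13.9
tool_pos: [0.6075, 0.063, 0.097]
eef_rot: [0.743, 0.669, -0.001, -0.002]
contact_force: [-5.9, 1.9, 5.8]
opening: 0.402
side [420. 210.] 1128 [ 1.5 89. ] [39.  80.1] 89.0 z 130.8 [114.  30.  23.]
side [442. 240.] 1354 [ 3.  24.3] [38.1 81.7] 89.6 z 130.9 [141. 130. 123.]
side [395. 194.] 686 [ -1.  162.3] [68.6 27.4] 2.5 z 107.1 [17. 16. 16.]
side [410. 229.] 692 [-13.7  82.8] [ 45.7 103.1] 56.4 z 104.9 [102.  55.  52.]
side [443. 269.] 1614 [-0.3 -5.2] [ 58.3 105.2] 66.9 z 99.4 [117.  93.  75.]
scene [231. 261.] 693 [ 4.9 27.8] [36.3 81.7] 90.0 z 133.8 [129. 119. 113.]
scene [268. 265.] 740 [ 3.8 92.1] [81.5 36.8] 0.6 z 134.0 [108.  38.  33.]
scene [225. 280.] 563 [ 2.3 18. ] [ 56.2 110.3] 89.1 z 102.3 [113.  94.  80.]
scene [267. 290.] 260 [ 34.5 100.6] [27.6 50.4] 42.8 z 104.2 [87. 33. 30.]
14.0 [ -0.97425127 163.71269699  96.99344406] 35.54398137394488 [-6.40492066  1.6717267   6.05929511]
```

```bash
python3 -m inch '[[-0.012,-0.12,0,0,30],[-0.012,-0.12,0,0,30],[-0.012,-0.12,0,0,30],[-0.012,-0.12,0,0,30],[-0.012,-0.12,0,0,30]]'
python3 -m inch '[[-0.012,-0.12,0,0,30],[-0.012,-0.12,0,0,30],[-0.012,-0.12,0,0,30],[-0.012,-0.12,0,0,30],[-0.01,-0.1,0,0,30]]'
python3 -m inch '[[-0.01,-0.1,0,0,30],[-0.01,-0.1,0,0,30],[-0.007,-0.07,0,0,30],[0,0,0,0,30]]'
python3 - <<'E'
from h import *
tops('side','side6.png'); tops('scene')
st=r.get_state(); print(st['clock'],rack(np.array(st['tool_pos'])),st['opening']*88.1,st['contact_force'])
E
```

```text
clock: 14.5
tool_pos: [0.6061, 0.0488, 0.097]
eef_rot: [0.743, 0.67, -0.0, -0.002]
contact_force: [-5.9, 4.7, 6.0]
opening: 0.406
clock: 15.0
tool_pos: [0.6045, 0.0342, 0.097]
eef_rot: [0.743, 0.67, -0.001, -0.002]
contact_force: [-5.9, 4.5, 6.0]
opening: 0.406
clock: 15.4
tool_pos: [0.6038, 0.0273, 0.097]
eef_rot: [0.743, 0.67, -0.001, -0.002]
contact_force: [-5.9, 3.9, 5.6]
opening: 0.408
side [437. 233.] 2456 [ 2.6 41.3] [81.7 74.4] 0.9 z 130.9 [129.  86.  79.]
side [405. 208.] 715 [ -0.9 127. ] [26.6 69. ] 88.6 z 107.2 [19. 17. 16.]
side [437. 265.] 1868 [ 0.3 35.9] [101.6 111.3] 88.3 z 99.2 [98. 78. 67.]
scene [241. 262.] 1343 [ 3.7 44.9] [83.4 72.7] 0.7 z 133.9 [117.  77.  71.]
scene [231. 285.] 674 [ 3.7 40.8] [101.4 107.8] 89.5 z 102.0 [92. 65. 57.]
15.5 [ -0.94820026 128.71958702  96.99520404] 35.42540872101342 [-6.17748876  3.66842924  6.11874788]
```

Both cartons now travel together, with about 6 mm left. I press slowly until the force rises.

```bash
python3 -m inch '[[-0.008,-0.08,0,0,30],[-0.007,-0.07,0,0,30],[0,0,0,0,30]]'
python3 -m inch '[[-0.004,-0.04,0,0,30],[0,0,0,0,30]]'
python3 -m inch '[[-0.004,-0.04,0,0,30],[0,0,0,0,30]]'
python3 -m inch '[[-0.003,-0.03,0,0,30],[0,0,0,0,30]]'
```

```text
clock: 15.8
tool_pos: [0.6034, 0.0239, 0.097]
eef_rot: [0.743, 0.67, -0.0, -0.002]
contact_force: [-6.8, 4.4, 5.8]
opening: 0.406
clock: 16.0
tool_pos: [0.6034, 0.0231, 0.097]
eef_rot: [0.743, 0.67, -0.0, -0.002]
contact_force: [-7.2, 4.3, 5.9]
opening: 0.401
clock: 16.2
tool_pos: [0.6033, 0.0222, 0.097]
eef_rot: [0.743, 0.67, -0.0, -0.002]
contact_force: [-7.4, 4.4, 5.6]
opening: 0.406
clock: 16.4
tool_pos: [0.6032, 0.0215, 0.097]
eef_rot: [0.743, 0.67, -0.0, -0.002]
contact_force: [-7.0, 4.7, 6.0]
opening: 0.406
```

```bash
python3 -m inch '[[-0.003,-0.03,0,0,30],[0,0,0,0,30]]'
python3 -m inch '[[-0.003,-0.03,0,0,30],[0,0,0,0,30]]'
python3 -m inch '[[-0.003,-0.03,0,0,30],[0,0,0,0,30]]'
python3 - <<'E'
from h import *
st=r.get_state(); print(st['clock'],rack(np.array(st['tool_pos'])),st['contact_force'])
E
```

```text
clock: 16.6
tool_pos: [0.6031, 0.0209, 0.097]
eef_rot: [0.743, 0.67, -0.0, -0.002]
contact_force: [-5.4, 5.2, 5.7]
opening: 0.407
clock: 16.8
tool_pos: [0.6031, 0.0209, 0.097]
eef_rot: [0.742, 0.67, 0.0, -0.003]
contact_force: [-5.6, 6.5, 5.9]
opening: 0.406
clock: 17.0
tool_pos: [0.6031, 0.0209, 0.097]
eef_rot: [0.742, 0.67, 0.001, -0.003]
contact_force: [-5.8, 6.9, 5.1]
opening: 0.408
17.0 [ -0.93487367 122.23469874  97.00039577] [-5.78663875  6.93910554  5.0832938 ]
```

The motion has stopped at y_r = 122.2 mm, where 122 is expected. I give one firmer press to confirm, then let go.

```bash
python3 -m inch '[[-0.005,-0.05,0,0,30],[-0.005,-0.05,0,0,30],[0,0,0,0,30]]'
python3 -m inch '[[0,0,0,0,30],[0,0,0,0,36],[0,0,0,0,38],[0,0,0,0,42],[0,0,0,0,50]]'
python3 -m inch '[[0,0,0,0,70],[0,0,0,0,80],[0,0,0,0,80],[0,0,0.3,0,80],[0,0,0.6,0,80]]'
python3 -m inch '[[0,0,0.9,0,80],[0,0,1,0,80],[0,0,1,0,80],[0,0,1,0,80],[0,0,0.5,0,80]]'
python3 -m inch '[[0,0.8,0,0,80],[0,0.8,0,0,80],[0,0.8,0,0,80],[0,0.8,0,0,80],[0,0,0,0,80]]'
python3 - <<'E'
from h import *
for n in('wrist','scene','side'): tops(n,n+'7.png')
a=cv2.imread('pics/scene7.png')[200:360,180:420]; b=cv2.imread('pics/wrist7.png')
cv2.imwrite('pics/fin.png',cv2.hconcat([cv2.resize(a,(400,300)),cv2.resize(b,(400,300))]))
E
```

```text
clock: 17.3
tool_pos: [0.6031, 0.0208, 0.097]
eef_rot: [0.742, 0.67, 0.002, -0.004]
contact_force: [-6.0, 12.4, 4.8]
opening: 0.405
clock: 17.8
tool_pos: [0.6056, 0.0132, 0.0971]
eef_rot: [0.743, 0.669, 0.0, 0.001]
contact_force: [0.0, 0.2, 0.2]
opening: 0.539
clock: 18.3
tool_pos: [0.6039, 0.0142, 0.1194]
eef_rot: [0.743, 0.669, -0.001, -0.001]
contact_force: [-0.1, -0.3, 0.3]
opening: 0.906
clock: 18.8
tool_pos: [0.6058, 0.0144, 0.233]
eef_rot: [0.743, 0.669, 0.002, 0.001]
contact_force: [0.4, 0.5, -0.6]
opening: 0.906
clock: 19.3
tool_pos: [0.6042, 0.0984, 0.2299]
eef_rot: [0.741, 0.671, 0.001, -0.001]
contact_force: [0.1, 0.1, -0.2]
opening: 0.909
wrist [331. 446.] 3567 [ 3.1 62.4] [22.4 80.4] 89.9 z 131.3 [94. 19. 12.]
wrist [327. 346.] 2089 [  0.2 123. ] [36.  24.1] 0.3 z 109.9 [14. 14. 15.]
wrist [331. 417.] 586 [ 3.3 72. ] [79.2  3. ] 0.3 z 112.4 [61.  8.  7.]
scene [238. 261.] 1367 [ 3.1 38.6] [84.  72.4] 0.6 z 133.9 [146. 106.  99.]
scene [242. 283.] 899 [ 3.5 37.1] [106.9  94.2] 0.1 z 101.2 [98. 76. 70.]
scene [289. 278.] 326 [ -0.5 124.2] [40.2 24.5] 0.3 z 111.2 [36. 34. 33.]
side [439. 236.] 2520 [ 2.3 34.6] [81.7 74. ] 0.4 z 130.9 [147. 108. 100.]
side [406. 211.] 500 [ -1.6 120.5] [35.7 26.5] 0.0 z 108.1 [22. 18. 17.]
side [437. 267.] 1713 [-0.2 33.1] [ 94.7 110.9] 88.9 z 99.6 [100.  75.  60.]
```

View pics/fin.png

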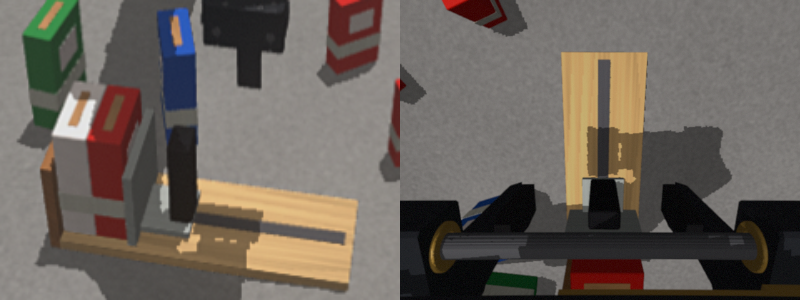

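The final view (left half) shows white (75,120) and red (110,130) flush between the wall and the plate (140,170), upright, with the handle at (183,175). The gripper is clear.

```bash
python3 -c "
from plant import r
print(r.finish_job())"
```

```text
the job is handed in; nothing more can be done
None
```

The red carton is standing in the rack next to the white one, and both are held snug against the end wall by the stop. I handed the job in at about 19.5 s of the 51 s allowed, with the gripper open and clear of everything.

- **Placing:** I gripped the full-size red carton, not either of the two small ones. I set it down square about 30 mm from the white carton, to leave room for a finger, and let go.
- **Sliding:** I slid the stop by its handle until it would go no further, at 122.2 mm (122 expected). The push force rose from about 4 N to 12 N with no further movement.
- **Last checks:** The two cartons together measure about 72–74 mm along the rack, where 72 is exact. Their tops are at the right height and they are square within about 0.6°. When last measured apart, before the slide, they were in line within about 1 mm.
- **Disagreements:** The final handle position read 123.0, 124.2 and 120.5 mm from the wrist, scene and side cameras. Those cameras disagreed by similar amounts earlier, so I put it down to calibration. When I opened the fingers the tool sprang about 7 mm sideways, but no contact force showed and the stop did not move measurably.

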